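Walk the tube block square to the pipetting fence

TASK

The heavy aluminium tube block has been set down askew on the pipetting station. Walk it round with fingertip pushes at its corners, staying on the plate, until its plain long side lies flat against the fence with no part of it past either end of the fence (so the slotted side faces back towards the robot). Push steadily, do not grip, lift, tip or knock it, leave the tubes standing untouched in their wells, and leave the bottle, flask and tip box where they stand.

Things in the scene. Friction and masses are not known exactly. Their poses are not given: they have to be found in the camera images.
- station: Pipetting station, fixed to the bench, its yaw varying by 0.3 rad either way: a steel plate 300 x 300 mm, 8 mm thick (top 8 mm above the bench), origin at the centre of its underside, with a straight aluminium fence bar standing on the plate along its +x side, the far side from the robot.
- fence (a point): Middle of the fence's flat face that looks towards the robot, at plate level: x = +120, y = 0, z = +8 mm in the station's frame, axes as the station's. The fence bar is 240 mm long (120 mm to either side in y), 16 mm thick, 22 mm high. With the block flat against it the block's axes are parallel to the station's, the block's origin 44 mm to the robot's side of this face.
- block: Loose aluminium tube block, 88 mm (its x) by 120 mm (its y) by 38 mm high, 0.75 to 1 kg, weight about in its middle, 15 wells in its top, upright flat sides; origin at the centre of its underside. Its +x long side is plain: this one goes to the fence. At the start it stands about 100 mm short of its place, turned 0.6 to 1.25 rad anticlockwise (from above) from the station's yaw.
- block_front (a point): Middle of the block's slotted long side (-x), 15 mm above its underside; axes as the block's. Five upright viewing slots 6 mm wide at y = 0, +-22, +-44 mm, flat metal between. The block slides on the plate with friction of about 0.6: 3 to 8 N moves it. Pushed 45 mm off the middle, square to a long side, it turns and travels: its origin moves about two thirds as far as the pushed point.
- block_back_left (a point): Point on the block's plain long side at its +y corner (vertical edge), 15 mm above the block's underside; axes as the block's.
- block_back_right (a point): Point on the block's plain long side at its -y corner (vertical edge), 15 mm above the block's underside; axes as the block's.
- bottle: Bystander: amber glass bottle with a screw cap, 66 mm across, 150 mm high, standing on the bench beside the station; origin at the centre of its underside.
- flask: Bystander: conical glass flask, 82 mm across the foot, 132 mm high, standing on the bench beside the station; origin at the centre of its underside.
- tip_box: Bystander: closed pipette tip box, grey with a white lid, 85 x 122 x 64 mm, on the bench to the right of the station, nearer the robot; origin at the centre of its underside.
- tube_a: Loose screw-cap microtube standing in the block's well at x = +10, y = -22 mm of the block's frame: 11 mm body, white cap 13 mm across, its top 12 mm above the block's top; origin at the centre of its foot, 8 mm above the block's underside.
- tube_b: Loose screw-cap microtube standing in the block's well at x = +30, y = +22 mm of the block's frame: 11 mm body, white cap 13 mm across, its top 12 mm above the block's top; origin at the centre of its foot, 8 mm above the block's underside.
- tube_c: Loose screw-cap microtube standing in the block's well at x = -10, y = +0 mm of the block's frame: 11 mm body, white cap 13 mm across, its top 12 mm above the block's top; origin at the centre of its foot, 8 mm above the block's underside.
Not all that is in view belongs to the job. Of the things that look like the block, the smallest one is meant.

How it is judged:
At the end, for the whole second after the job is handed in: Both ends of the block's plain long side are within 3 mm of the fence's face (so it lies flat against it) and within the fence's length (3 mm tolerance), the block sits flat on the plate at rest and the tubes stand in their wells (x of each of block_back_left, block_back_right in the frame of station above 0.117 m and y of block_back_left in the frame of station below 0.123 m and y of block_back_right in the frame of station above -0.123 m and z of block in the frame of station below 0.011 m and angle between block's own z axis and vertical below 0.05 rad and linear speed of block below 0.01 m/s and z of each of tube_a, tube_b, tube_c in the frame of block below 0.012 m and angle between each of tube_a, tube_b, tube_c's own z axis and vertical below 0.2 rad); the robot touches nothing.
It fails at once if the block is lifted off the plate (more than 5 mm) or tipped (more than 0.12 rad) (z of block in the frame of station above 0.013 m or angle between block's own z axis and vertical above 0.12 rad).
It fails at once if the block leaves the plate (drops over its edge) (z of block in the frame of station below 0.004 m or x of block in the frame of station below -0.12 m or y of block in the frame of station above 0.12 m or y of block in the frame of station below -0.12 m).
It fails at once if the block is knocked along faster than 0.3 m/s, or pushed with the arm or the gripper's body instead of the fingers (over 2 N) (linear speed of block above 0.3 m/s or contact force between the arm and block above 2 N).
It fails at once if a tube is touched by the gripper, drawn more than 8 mm up out of its well, or tipped (contact force between any of the fingers, the arm and tube_a above 1.5 N or z of any of tube_a, tube_b, tube_c in the frame of block above 0.016 m or angle between any of tube_a, tube_b, tube_c's own z axis and vertical above 0.3 rad or contact force between any of the fingers, the arm and tube_b above 1.5 N or contact force between any of the fingers, the arm and tube_c above 1.5 N).
It fails at once if the bottle, flask or tip box is moved by more than 15 mm or tipped (distance of any of bottle, flask, tip_box from where it was at the start of the episode above 0.015 m or angle between any of bottle, flask, tip_box's own z axis and vertical above 0.3 rad).
It also fails if it takes over 72 s, if anything falls off the work surface, if the arm or the gripper's body presses on something with over 40 N, if the wrist force passes 120 N, or if a joint passes its speed limit or range.

ROBOT

A 6-joint arm with a two-finger parallel gripper is mounted at the origin on the work surface. World frame = base frame: x ahead of the robot, y to its left, z up, the work surface at z = 0. Lengths are in m, angles in rad, forces in N, time in s.
With the tool pointing down it reaches from about 0.25 to 0.775 m from the base axis. Payload 4 kg.
Tool frame: the origin (TCP) lies at the very end of the fingers, on their centre line; the grasp point (between the pads) lies 19 mm behind it; z points along the fingers, y is the line along which they close (so a half turn about z gives the same grasp; the last joint's range is limited). The gripper opens to 94 mm and grips with 3 to 60 N. Pads are 16 mm wide; open, the fingers measure 119 mm over their backs; the gripper's body (75 mm by 177 mm) begins 78 mm behind the grasp point.
Start: joints at [-1.271, 0.087, 1.371, -0, 1.684, -0.103], TCP at [0.216, -0.506, 0.206] pointing down, gripper open.
Joint ranges: [-3.1, 3.1], [-0.76, 2.03], [0.27, 2.55], [-1.08, 4.22], [0.17, 2.65], [-2.57, 2.57]. Speed limits (rad/s): [2.79, 2.79, 3.14, 3.14, 3.14, 3.14].

INTERFACE

Orientations are given as [roll, pitch, yaw] about the fixed x, y, z axes, in that order (R = Rz(yaw) Ry(pitch) Rx(roll)).
In Python, from bench import robot gives the robot as it stands. The module is installed in compiled form; this text tells all that it offers.
- The arm moves only by the tool move_arm, never from a script. Its argument "deltas" is one flat list of numbers, 7 for each row, row after row: the turn, a rotation vector about the tool's x, y, z in rad, then the shift along the tool's x, y, z in cm, then the closure, from -1 (fully open) to 1 (shut). A call has 1 to 8 rows; each row is the pose to reach, as a shift and turn from the pose commanded when the call began, along the tool's axes at that moment; what a row does not reach only later rows make up. A row lasts 1/10 s, in which the tool goes at most 50 mm and 8.59 degrees, less where a joint would pass 70% of its speed; a pose out of reach is approached as far as the arm can. A call with a gripper value outside its range is refused whole. The fingers move at their own pace and stop on an object; the grip force is fixed at half the most. Time passes only in rows, so rows that repeat a pose let the fingers close. It gives the time, the measured TCP pose, the force, the opening and the grip force at its end, in the units of the state.
- robot.get_obs(): the state, without advancing time (a new reading comes with each control period).
- robot.snapshot(name): name is "scene" or "top" or "wrist"; returns a dict with "image" (384x512x3 uint8, red, green, blue), "depth" (384x512 float32, m along the optical axis (not along the pixel's ray), 0 where there is no reading), "fov_y" (degrees; the focal length in pixels is half the picture's height over the tangent of half this angle, whatever the lens; pixels are square), "cx", "cy" (the principal point, pixels), "origin" and "orientation" of the camera in the world; the wrist camera has in their place "T_tool_cam" (4x4, takes a point from camera to tool coordinates, whose origin is the TCP and whose axes are the flange's). Camera axes: x right, y up, looking along -z (the intrinsics and any distortion apply to the point x, -y, -z); pixel columns grow to the right and rows downward; lengths in m; the calibration is good to about 2 mm. A picture is of the moment at which its call begins: read the wrist's pose just before it.
- robot.close_job(): hands the job in; it is judged then, once.
The state is a dict: "time": time; "joint_positions": joint angles; "qvel": joint speeds; "joint_torque": joint torques, N m; "tool_pos": TCP position; "ee_rot": TCP orientation; "wrist_force": force on the tool from outside, world axes, zero at the start; "wrist_torque": the same for the moment, N m; "width": finger opening in m; "finger_force": force on a finger pad.
Only numpy, scipy, OpenCV 4.12 (cv2) and the standard library are available. Lean on these libraries where they do the work, as an engineer would, in place of code of your own. Each camera call takes 0.05 s, during which the arm holds its last target. There are 200 camera calls.

## Working session

There is one attempt and no reset: what is moved stays moved. The work goes in short steps, Python scripts to look and compute and a tool call to move; the robot and the scene stay as the last step left them, time stands still between calls to the robot, and variables do not carry over. Pictures are saved under pics/ and viewed, at most 10 in all, crops included, and the job is handed in when it is done.

Besides the shell and the picture viewer there is one more tool, called after "Call:" by a JSON object that holds its "op" and its "data". move_arm: Moves the arm, as the interface text tells. Its arguments: {"type":"object","properties":{"deltas":{"type":"array","items":{"type":"number"}}},"required":["deltas"]}

```bash
mkdir -p pics; cat > h.py <<'E'
import numpy as np, cv2
from bench import robot
from scipy.spatial.transform import Rotation as R
def snap(n):
    o=robot.get_obs(); s=robot.snapshot(n)
    if 'T_tool_cam' in s:
        T=np.eye(4);T[:3,:3]=rot(o['ee_rot']);T[:3,3]=o['tool_pos'];s['T']=T@np.array(s['T_tool_cam'])
    else:
        T=np.eye(4);T[:3,:3]=rot(s['orientation']);T[:3,3]=s['origin'];s['T']=T
    s['f']=s['image'].shape[0]/2/np.tan(np.radians(s['fov_y'])/2)
    return s
def rot(a):
    a=np.array(a); 
    return a if a.shape==(3,3) else R.from_euler('xyz',a).as_matrix()
def cloud(s):
    d=s['depth'];h,w=d.shape;u,v=np.meshgrid(np.arange(w),np.arange(h))
    P=np.stack([(u-s['cx'])/s['f']*d,-(v-s['cy'])/s['f']*d,-d],-1)
    return P@s['T'][:3,:3].T+s['T'][:3,3]
def ray(s,uv,z):
    uv=np.atleast_2d(uv).astype(float)
    D=np.stack([(uv[:,0]-s['cx'])/s['f'],-(uv[:,1]-s['cy'])/s['f'],-np.ones(len(uv))],-1)@s['T'][:3,:3].T
    o=s['T'][:3,3]; return o+D*((z-o[2])/D[:,2])[:,None]
def save(s,n): cv2.imwrite('pics/'+n,s['image'][:,:,::-1])
E
python3 - <<'E'
from h import *
ims=[]
for n in ('scene','top'):
    s=snap(n); ims.append(s['image']); print({k:v for k,v in s.items() if k not in('image','depth')})
cv2.imwrite('pics/a.png',cv2.resize(np.vstack([i for i in ims])[:,:,::-1],None,fx=.78,fy=.78)); save(s,'top.png')
print(robot.get_obs())
E
```

```text
{'fov_y': 44.22885151502163, 'cx': 258.3872710747595, 'cy': 197.0082293423975, 'origin': array([ 1.2025444 , -0.50357671,  0.70404556]), 'orientation': array([0.92523115, 0.01226082, 0.95755197]), 'T': array([[ 0.57548041, -0.48638418,  0.6574593 ,  1.2025444 ],
       [ 0.81772366,  0.35427254, -0.45367278, -0.50357671],
       [-0.01226051,  0.79869982,  0.60160475,  0.70404556],
       [ 0.        ,  0.        ,  0.        ,  1.        ]]), 'f': np.float64(472.49766652155813)}
{'fov_y': 54.41415001975052, 'cx': 252.70214517512466, 'cy': 194.60282931245078, 'origin': array([ 0.36194249, -0.00191643,  0.99077729]), 'orientation': array([ 0.12288289,  0.00644436, -1.57270734]), 'T': array([[-0.00191098,  0.99245607, -0.12258587,  0.36194249],
       [-0.99997741, -0.00268651, -0.00616147, -0.00191643],
       [-0.00644431,  0.12257132,  0.99243878,  0.99077729],
       [ 0.        ,  0.        ,  0.        ,  1.        ]]), 'f': np.float64(373.47815073356907)}
{'time': 0.1, 'joint_positions': array([-1.27110110e+00,  8.78663241e-02,  1.37206693e+00,  4.31617321e-06,
        1.68359475e+00, -1.03111301e-01]), 'qvel': array([-2.59476439e-04, -1.69926054e-03, -4.51882352e-03,  8.19821010e-04,
        4.79096283e-05,  5.19936257e-04]), 'joint_torque': array([ 2.17317625e-03, -3.41251302e+01, -3.03300941e+01,  7.20569585e-02,
        3.03614361e-02, -9.17150123e-05]), 'tool_pos': array([ 0.21544941, -0.50552134,  0.20444765]), 'ee_rot': array([-3.13966802e+00, -2.03469933e-04,  4.02806810e-01]), 'wrist_force': array([-0.63456512, -0.03796924, -0.29362828]), 'wrist_torque': array([0.04017523, 0.00597362, 0.0094606 ]), 'finger_force': 0.0, 'width': 0.09400336255568592}
```

View pics/a.png

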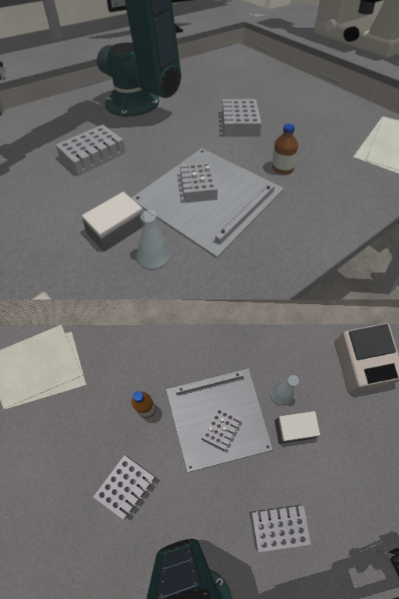

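The view shows three block-like objects. In the full top-image pixels they are at about (285,168) on the plate with tubes, (160,240) at left and (360,293) at right. The one on the plate has the tubes and looks smallest. I'll confirm this with an enlarged crop and measured sizes.

```bash
cat > m.py <<'E'
from h import *
def rect(pts): 
    r=cv2.minAreaRect(pts.astype(np.float32)); return r
if __name__=='__main__':
    s=snap('top'); c=cloud(s); z=c[...,2]
    ok=(s['depth']>0)
    m=(ok&(z>.030)&(z<.075)&(c[...,0]>.1)&(c[...,0]<.75)).astype(np.uint8)
    n,l,st,ce=cv2.connectedComponentsWithStats(m)
    for i in range(1,n):
        if st[i,4]>150:
            zz=np.median(z[l==i]); k=(l==i)&(abs(z-zz)<.006)
            uv=np.argwhere(k)[:,::-1]; print(ce[i].round(),st[i,4],zz.round(4),rect(ray(s,uv,zz)[:,:2]*1000))
    im=s['image']; g=cv2.resize(im[70:330,120:420],None,fx=2.3,fy=2.3,interpolation=cv2.INTER_CUBIC)
    cv2.imwrite('pics/b.png',g[:,:,::-1])
    # plate
    m=(ok&(z>.004)&(z<.013)&(c[...,0]>.3)).astype(np.uint8); print('plate pix',m.sum(),np.median(z[m>0]))
    print('bench z', np.median(z[300:340,200:300]),np.median(z[150:200,100:140]))
E
python3 m.py
```

```text
[468. 104.] 743 0.0654 ((704.1770629882812, -577.3162231445312), (154.6316680908203, 60.05487060546875), 77.12520599365234)
[361. 120.] 337 0.0506 ((677.713623046875, -283.572265625), (58.77410888671875, 42.160125732421875), 55.228172302246094)
[283. 164.] 1409 0.0456 ((557.83642578125, -75.02165985107422), (87.9604721069336, 119.84632873535156), 62.64814758300781)
[382. 163.] 1733 0.0634 ((559.7320556640625, -325.53460693359375), (83.20188903808594, 121.48104095458984), 8.269593238830566)
[158. 240.] 2915 0.0521 ((364.7638854980469, 240.15481567382812), (122.56597900390625, 165.99586486816406), 54.28169631958008)
[359. 293.] 3206 0.0519 ((234.12908935546875, -257.65313720703125), (122.28118133544922, 166.8381805419922), 7.99850606918335)
plate pix 12572 0.007492473944015643
bench z 0.001978333191782089 8.409191564362484e-05
```

View pics/b.png

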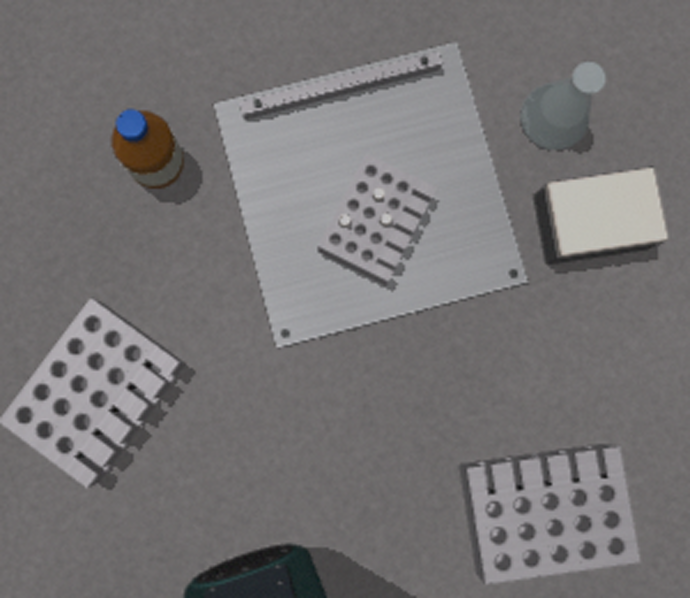

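The crop shows the block on the plate at crop (378,225), full-image (283,164). It measures 88 x 120 mm and holds the tubes, while the other two measure 122 x 166 mm, so this is the one meant. Its slots face lower right and its plain side upper left. The fence is at the top of the plate. Next I'll measure the station and plan the push.

```bash
cat > w.py <<'E'
from h import *
def topface(s,lo,hi,cen,rad):
    c=cloud(s); z=c[...,2]; k=(s['depth']>0)&(z>lo)&(z<hi)&(np.hypot(c[...,0]-cen[0],c[...,1]-cen[1])<rad)
    m=k.astype(np.uint8); n,l,st,ce=cv2.connectedComponentsWithStats(m); i=1+np.argmax(st[1:,4])
    zz=np.median(z[l==i]); return zz,ray(s,np.argwhere(l==i)[:,::-1],zz)[:,:2]
def station(s):
    hsv=cv2.cvtColor(s['image'],cv2.COLOR_RGB2GRAY); m=(cv2.GaussianBlur(hsv,(3,3),0)>np.median(hsv)+25).astype(np.uint8)
    m=cv2.morphologyEx(m,cv2.MORPH_CLOSE,np.ones((5,5))); n,l,st,ce=cv2.connectedComponentsWithStats(m)
    c=cloud(s); i=l[185,270]
    return rect(ray(s,np.argwhere(l==i)[:,::-1],.008)[:,:2]*1000)
def rect(p): return cv2.minAreaRect(p.astype(np.float32))
def block(s,cen,yaw):
    zz,p=topface(s,.038,.052,cen,.09); r=rect(p*1000); a=np.radians(r[2]); o=np.array(r[0])/1000
    while a-yaw>np.pi/4:a-=np.pi/2
    while a-yaw<-np.pi/4:a+=np.pi/2
    return o,a,zz,r
E
python3 - <<'E'
from w import *
s=snap('top'); print('plate',station(s))
for n in('top','scene'):
    if n=='scene': s=snap(n)
    print(n,'block',block(s,(.558,-.075),1.09))
    zz,p=topface(s,.022,.036,(.70,0),.16); print('fence',zz,rect(p*1000),len(p))
    c=cloud(s); z=c[...,2]
    k=(s['depth']>0)&(z>.05)&(z<.2)&(c[...,0]>.45)&(c[...,0]<.75)&(abs(c[...,1])<.4)
    nn,l,st,ce=cv2.connectedComponentsWithStats(k.astype(np.uint8))
    for i in range(1,nn):
        if st[i,4]>60: q=c[l==i]; print('obst',q.min(0).round(3),q.max(0).round(3))
E
```

```text
plate ((596.1343994140625, -68.38226318359375), (298.34228515625, 298.47344970703125), 14.491400718688965)
top block (array([ 0.55740283, -0.07474646]), np.float64(1.090926190242508), np.float64(0.045861956049128016), ((557.40283203125, -74.7464599609375), (87.99730682373047, 120.50518035888672), 62.50546646118164))
fence 0.02967164027978919 ((718.524658203125, -36.758819580078125), (19.421239852905273, 239.62326049804688), 14.664546012878418) 588
obst [ 0.658 -0.315  0.05 ] [ 0.711 -0.262  0.136]
obst [0.6   0.148 0.05 ] [0.664 0.211 0.154]
obst [ 0.511 -0.391  0.05 ] [ 0.609 -0.262  0.069]
scene block (array([ 0.56463019, -0.07684698]), np.float64(1.0931904098012935), np.float64(0.04496234099861751), ((564.6301879882812, -76.84697723388672), (88.39579010009766, 129.47337341308594), 62.635196685791016))
fence 0.029247433056429628 ((724.839111328125, -36.57080078125), (22.120227813720703, 240.56661987304688), 14.29044246673584) 861
obst [0.607 0.146 0.05 ] [0.671 0.207 0.152]
obst [ 0.515 -0.392  0.05 ] [ 0.72  -0.263  0.135]
```

Call:
{"op": "move_arm", "data": {"deltas": [0,0,-0.086,3.7,-1.9,0,-0.5,0,0,-0.172,7.4,-3.8,0,-0.5,0,0,-0.258,11.1,-5.6,0,-0.5,0,0,-0.344,14.8,-7.5,0,-0.5,0,0,-0.43,18.5,-9.4,0,-0.5,0,0,-0.516,22.3,-11.3,0,-0.5,0,0,-0.602,26,-13.1,0,-0.5,0,0,-0.688,29.7,-15,0,-0.5]}}

```text
time: 1.05
tool_pos: [0.4309, -0.2501, 0.2055]
ee_rot: [3.141, 0.0, 1.094]
wrist_force: [-0.3, -0.8, 0.4]
width: 0.0706
finger_force: 0.0
```

Call:
{"op": "move_arm", "data": {"deltas": [0,0,0,4,1,1.5,-0.5,0,0,0,8,2,4,-0.5,0,0,0,12,2.9,8,-0.5,0,0,0,13.8,3.1,12,-0.5,0,0,0,13.8,3.1,15,-0.5,0,0,0,13.8,3.1,17.2,-0.5,0,0,0,13.8,3.1,18.5,-0.5,0,0,0,13.8,3.1,18.5,-0.5]}}

```text
time: 1.85
tool_pos: [0.5197, -0.1429, 0.0184]
ee_rot: [-3.137, 0.001, 1.091]
wrist_force: [0.2, -0.7, 0.4]
width: 0.0706
finger_force: 0.0
```

```bash
python3 - <<'E'
from w import *
s=snap('scene'); cv2.imwrite('pics/c.png',cv2.resize(s['image'][130:330,150:420],None,fx=2.5,fy=2.5)[:,:,::-1])
o=robot.get_obs(); print(o['tool_pos'],o['ee_rot'],o['wrist_force'])
ob,a=np.array([.5574,-.0747]),1.091
d=o['tool_pos'][:2]-ob; print('tcp in block',d@[np.cos(a),np.sin(a)],d@[-np.sin(a),np.cos(a)])
E
```

```text
[ 0.52095572 -0.14354355  0.02019726] [-3.14058217e+00  1.73122938e-04  1.09054558e+00] [-0.70850273  0.00689143 -0.02624811]
tcp in block -0.07789297628211085 0.0005512337773160041
```

View pics/c.png

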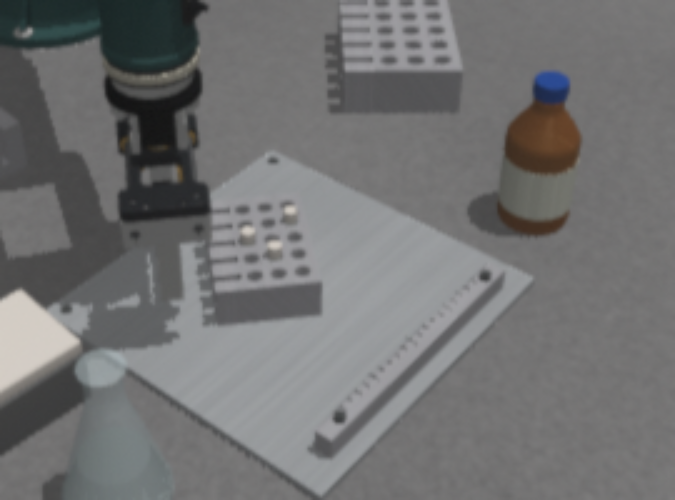

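The picture shows the open fingers standing at the slotted side (crop (165,200)), clear of the tubes. I'll close the 26 mm gap gently.

Call:
{"op": "move_arm", "data": {"deltas": [0,0,0,1,0,0,-0.5,0,0,0,1.8,0,0,-0.5,0,0,0,2.2,0,0,-0.5,0,0,0,2.4,0,0,-0.5,0,0,0,2.6,0,0,-0.5,0,0,0,2.8,0,0,-0.5,0,0,0,3.0,0,0,-0.5,0,0,0,3.0,0,0,-0.5]}}

```text
time: 2.7
tool_pos: [0.5347, -0.1189, 0.0213]
ee_rot: [3.14, 0.004, 1.09]
wrist_force: [-2.7, -4.5, 3.6]
width: 0.0705
finger_force: 2.7
```

```bash
python3 - <<'E'
from w import *
s=snap('top'); print(block(s,(.558,-.072),1.09)[:3]); print(robot.get_obs()['tool_pos'])
# arc plan in tool frame: pivot at (x=+.052, y_tool=+rho) (tool y = -y_b)
for rho in (.105,):
  for N in (.42,.84):
    for t in np.linspace(0,N,9)[1:]:
        P=np.array([.052,rho]); c,q=np.cos(t),np.sin(t)
        d=P+np.array([[c,-q],[q,c]])@(-P); print(round(t,3),(d*100).round(2))
E
```

```text
(array([ 0.5687995 , -0.05487781]), np.float64(1.0908513554158767), np.float64(0.04586959771055954))
[ 0.53472547 -0.11886604  0.02128904]
0.052 [ 0.56 -0.26]
0.105 [ 1.13 -0.49]
0.158 [ 1.71 -0.69]
0.21 [ 2.3  -0.85]
0.262 [ 2.9  -0.99]
0.315 [ 3.51 -1.09]
0.368 [ 4.12 -1.17]
0.42 [ 4.73 -1.21]
0.105 [ 1.13 -0.49]
0.21 [ 2.3  -0.85]
0.315 [ 3.51 -1.09]
0.42 [ 4.73 -1.21]
0.525 [ 5.96 -1.19]
0.63 [ 7.18 -1.05]
0.735 [ 8.38 -0.78]
0.84 [ 9.55 -0.38]
```

```bash
python3 - <<'E'
from w import *
s=snap('top'); print(block(s,(.562,-.064),1.09)); 
cv2.imwrite('pics/d.png',cv2.resize(s['image'][90:240,200:380],None,fx=4,fy=4,interpolation=cv2.INTER_CUBIC)[:,:,::-1])
s=snap('scene'); print(block(s,(.562,-.064),1.09))
E
```

```text
(array([ 0.5688526 , -0.05489134]), np.float64(1.090852686996422), np.float64(0.04562724297551085), ((568.8526000976562, -54.89134216308594), (48.169010162353516, 121.03606414794922), 62.50125503540039))
(array([ 0.562138  , -0.08287244]), np.float64(1.0901679217011353), np.float64(0.0448749560155679), ((562.1380004882812, -82.8724365234375), (106.7470474243164, 130.43948364257812), 62.46202087402344))
```

View pics/d.png

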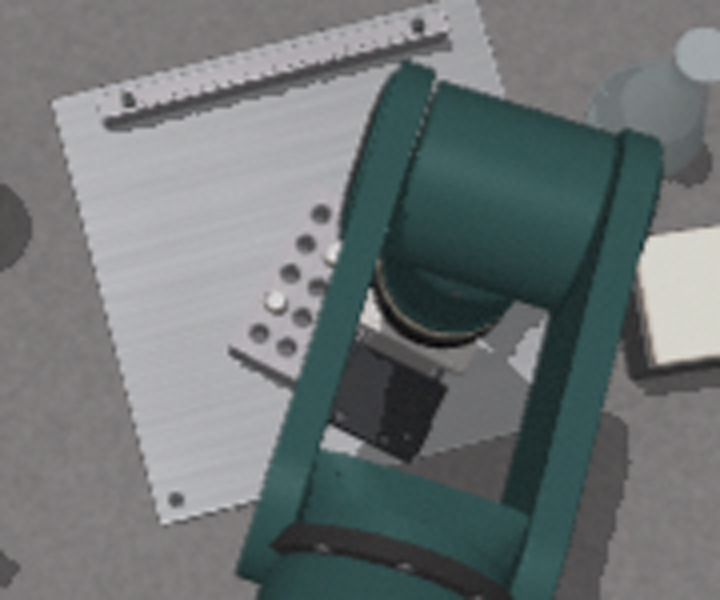

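The arm hides the near half of the block, with only its left part and plain edge visible around crop (270,290). From the plain edge, the block has moved just 3 mm and the fingers are in contact. Now the steady turning push, with the pivot about 120 mm to the block's -y side.

Call:
{"op": "move_arm", "data": {"deltas": [0,0,0.03,0.36,-0.15,0,-0.5,0,0,0.08,0.98,-0.38,0,-0.5,0,0,0.135,1.66,-0.59,0,-0.5,0,0,0.19,2.36,-0.77,0,-0.5,0,0,0.245,3.07,-0.9,0,-0.5,0,0,0.3,3.78,-1.0,0,-0.5,0,0,0.355,4.5,-1.06,0,-0.5,0,0,0.41,5.21,-1.08,0,-0.5]}}

```text
time: 3.65
tool_pos: [0.5481, -0.0675, 0.0212]
ee_rot: [3.141, 0.005, 0.678]
wrist_force: [-5.5, -5.7, 5.4]
width: 0.0706
finger_force: 3.8
```

```bash
cat > v.py <<'E'
from w import *
import sys
a0=float(sys.argv[1]); s=snap('top'); o=robot.get_obs(); t=o['tool_pos'][:2]; yw=o['ee_rot'][2]
g=t+.054*np.array([np.cos(yw),np.sin(yw)])
_,a,zz,r=block(s,g,a0); b=cv2.boxPoints(r)/1000
x=np.array([np.cos(a),np.sin(a)]);y=np.array([-x[1],x[0]])
px=(b@x).max(); hy=(b@y); print('yaw',a,'tool',yw,'TCP to plain face',px-t@x,'extent y',hy.min()-t@y,hy.max()-t@y)
S=np.array([.5961,-.0684]);c,q=np.cos(.2535),np.sin(.2535)
for yy in (hy.min(),hy.max()): d=px*x+yy*y-S; print('plain corner in station',d@[c,q],d@[-q,c])
print('size',r[1],'tool rel station',(t-S)@[c,q],(t-S)@[-q,c],yw-.2535,o['wrist_force'])
E
python3 v.py .68
```

```text
yaw 1.3468969171008829 tool 0.6766462785630536 TCP to plain face 0.10875852043321133 extent y -0.050606510640351265 0.011440935330854107
plain corner in station 0.04991614315687162 0.08717658027785595
plain corner in station -0.005193952883279184 0.11568557650702903
size (30.07930564880371, 62.04740905761719) tool rel station -0.045003572205799626 0.013830262568766356 0.4231462785630536 [-3.64032543 -3.64507981  4.79627894]
```

```bash
python3 - <<'E'
from w import *
a=cv2.resize(snap('scene')['image'][130:300,180:400],(480,371)); b=cv2.resize(snap('top')['image'][90:215,200:308],(320,371))
cv2.imwrite('pics/e.png',np.hstack([a,b])[:,:,::-1])
E
```

```text
(no output)
```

View pics/e.png

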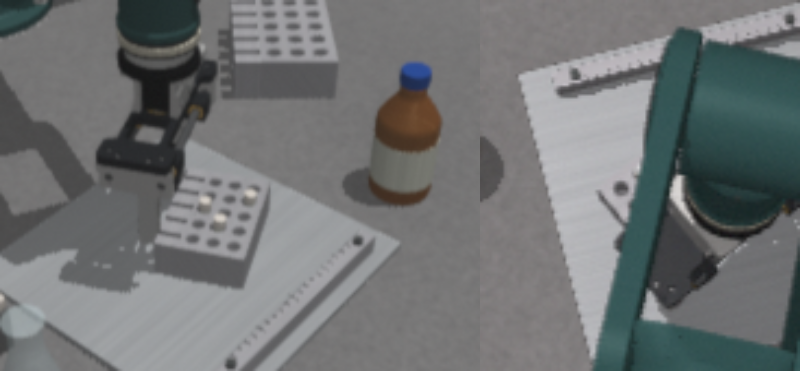

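The scene half shows the fingers flush on the slotted side and the tubes standing. The block's top corners are at about crop (240,258), (268,187) and (157,240). The arm mostly hides the block in the top half. I'll cast those corners.

```bash
cat > sc.py <<'E'
from w import *
import sys
S=np.array([.5961,-.0684]);c,q=np.cos(.2535),np.sin(.2535)
def st(p): d=p[...,:2]-S; return np.stack([d@[c,q],d@[-q,c]],-1)
E
python3 - <<'E'
from sc import *
s=snap('scene'); P=ray(s,[(290,248.2),(302.9,215.7),(252,240)],.046); print(st(P)*1000)
e=P[1]-P[0]; print('yaw rel',np.arctan2(e[1],e[0])-np.pi/2-.2535, np.linalg.norm(e))
F=ray(s,[(180+230/2.18,130+363/2.18),(180+357/2.18,130+240/2.18)],.030); print('fence screws',st(F)*1000)
E
```

```text
[[ 66.94016801  -3.15401881]
 [ 25.89433972  97.43209345]
 [ -8.4184485  -33.53358886]]
yaw rel 0.3874409033143598 0.10863851066667635
fence screws [[129.32964328 -98.0842005 ]
 [129.14529797 102.64795978]]
```

Call:
{"op": "move_arm", "data": {"deltas": [0,0,0.03,0.36,-0.15,0,-0.5,0,0,0.085,1.04,-0.4,0,-0.5,0,0,0.142,1.75,-0.61,0,-0.5,0,0,0.2,2.49,-0.79,0,-0.5,0,0,0.257,3.22,-0.93,0,-0.5,0,0,0.314,3.96,-1.02,0,-0.5,0,0,0.371,4.7,-1.07,0,-0.5,0,0,0.428,5.44,-1.08,0,-0.5]}}

```text
time: 4.65
tool_pos: [0.583, -0.023, 0.0202]
ee_rot: [-3.14, 0.005, 0.251]
wrist_force: [-6.2, -2.1, 4.9]
width: 0.0705
finger_force: 3.7
```

```bash
python3 - <<'E'
from sc import *
o=robot.get_obs();print(st(o['tool_pos'])*1000,o['ee_rot'][2]-.2535,o['wrist_force'])
s=snap('scene');a=s['image'][130:300,180:400];cv2.imwrite('pics/f.png',cv2.resize(a,None,fx=3,fy=3,interpolation=cv2.INTER_CUBIC)[:,:,::-1])
E
```

```text
[-1.30423317 47.19458724] -0.002165683652442796 [-6.19211287 -2.07937668  4.91111014]
```

View pics/f.png

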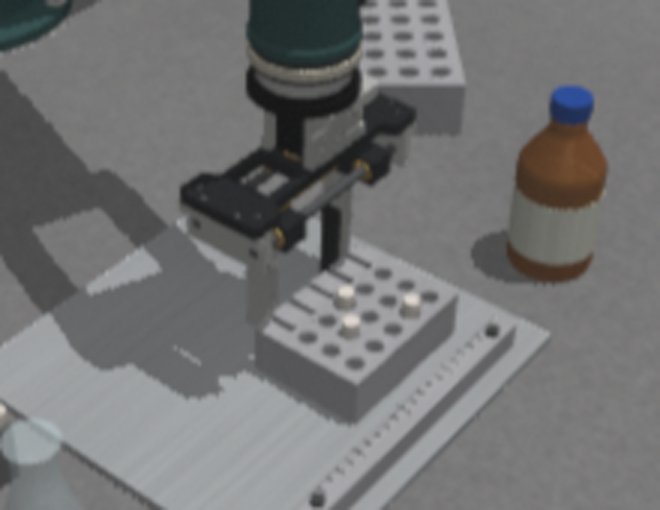

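The block is now parallel to the fence with its tubes standing. Its plain-side top corners are at crop (355,382) and (457,298).

```bash
python3 - <<'E'
from sc import *
s=snap('scene'); P=ray(s,[(298.3,257.3),(332.3,229.3)],.046); print(st(P)*1000)
e=P[1]-P[0]; print('yaw rel',np.arctan2(e[1],e[0])-np.pi/2-.2535, np.linalg.norm(e))
E
```

```text
[[ 95.41453296 -13.52134211]
 [100.62209287 100.11177996]]
yaw rel -0.04579579250445648 0.1137523850831899
```

Call:
{"op": "move_arm", "data": {"deltas": [0,0,0,0.3,0,0,-0.5,0,0,0,0.9,0,0,-0.5,0,0,0,1.5,0,0,-0.5,0,0,0,1.9,0,0,-0.5,0,0,0,2.2,0,0,-0.5,0,0,0,2.4,0,0,-0.5,0,0,0,2.5,0,0,-0.5,0,0,0,2.5,0,0,-0.5]}}

```text
time: 5.55
tool_pos: [0.6075, -0.017, 0.02]
ee_rot: [-3.14, 0.004, 0.254]
wrist_force: [-5.3, -1.0, 3.8]
width: 0.0702
finger_force: 3.2
```

Call:
{"op": "move_arm", "data": {"deltas": [0,0,0,0.1,0,0,-0.5,0,0,0,0.2,0,0,-0.5,0,0,0,0.2,0,0,-0.5]}}

```text
time: 5.85
tool_pos: [0.6075, -0.017, 0.02]
ee_rot: [-3.14, 0.008, 0.254]
wrist_force: [-11.7, -2.1, 7.7]
width: 0.0706
finger_force: 5.8
```

Call:
{"op": "move_arm", "data": {"deltas": [0,0,0,0.1,0,0,-0.5,0,0,0,0.2,0,0,-0.5,0,0,0,0.2,0,0,-0.5]}}

```text
time: 6.15
tool_pos: [0.6074, -0.017, 0.02]
ee_rot: [-3.14, 0.013, 0.254]
wrist_force: [-15.4, -3.6, 10.4]
width: 0.0703
finger_force: 8.4
```

The force climbs while the tool stays put, so the block is against the fence. I'll back off straight and rise.

Call:
{"op": "move_arm", "data": {"deltas": [0,0,0,-0.4,0,0,-0.5,0,0,0,-1.5,0,0,-0.5,0,0,0,-3.5,0,0,-0.5,0,0,0,-6,0,0,-0.5,0,0,0,-8,0,-2,-0.5,0,0,0,-11,0,-6,-0.5,0,0,0,-15,0,-9,-0.5,0,0,0,-19,0,-12,-0.5]}}

```text
time: 6.95
tool_pos: [0.4284, -0.0633, 0.1415]
ee_rot: [3.141, -0.002, 0.255]
wrist_force: [-0.2, -0.3, 1.5]
width: 0.0705
finger_force: 0.0
```

Call:
{"op": "move_arm", "data": {"deltas": [0,0,0,-3,4,-1,-0.5,0,0,0,-5,8,-2,-0.5,0,0,0,-5,12,-3,-0.5,0,0,0,-5,16,-4,-0.5,0,0,0,-5,20,-5,-0.5,0,0,0,-5,24,-5,-0.5,0,0,0,-5,24,-5,-0.5]}}

```text
time: 7.65
tool_pos: [0.4414, -0.3122, 0.1894]
ee_rot: [3.14, -0.001, 0.25]
wrist_force: [0.2, 0.3, -0.3]
width: 0.0704
finger_force: 0.0
```

```bash
python3 - <<'E'
from sc import *
s=snap('top'); o,a,zz,r=block(s,(.669,-.003),.2535)
p=topface(s,.038,.056,(.668,-.003),.075)[1]
print(st(o)*1000,a-.2535,zz,r[1]); 
b=cv2.boxPoints(r)/1000; print(st(b)*1000)
zf,f=topface(s,.024,.036,(.72,-.036),.14); rf=rect(f*1000); print(rf, st(np.array(rf[0])/1000)*1000)
A=cv2.resize(s['image'][80:220,190:370],None,fx=2.2,fy=2.2); s2=snap('scene'); B=cv2.resize(s2['image'][150:290,210:390],None,fx=2.2,fy=2.2)
cv2.imwrite('pics/g.png',np.hstack([A,B])[:,:,::-1])
E
```

```text
[75.51478079 44.81458959] 0.0006710125279696388 0.04566546813098338 (89.95449829101562, 120.04253387451172)
[[ 30.49726253 104.80566217]
 [ 30.57779544 -15.2368307 ]
 [120.53227131 -15.17647221]
 [120.45173747 104.86601706]]
((719.4727783203125, -36.790618896484375), (17.451622009277344, 239.0038604736328), 14.307892799377441) [127.35728671  -0.34194351]
```

View pics/g.png

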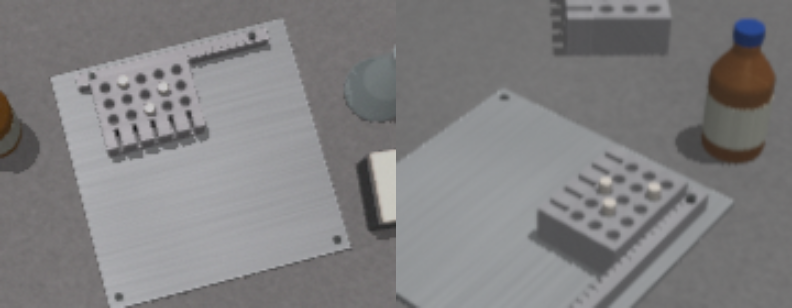

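The block lies flat against the fence: in the top half its plain side is at crop (140,72), and the slots face the robot. The measured plain corners are at x = 120.5 mm, with y from -15 to +105 mm. The tubes are standing, and the robot is clear of everything.

```bash
python3 -c "
from bench import robot
print(robot.close_job())"
```

```text
the job is handed in; nothing more can be done
None
```

The job is handed in, with no verdict returned: the block lies flat against the fence, well inside its ends by my last measurement, the tubes are standing, and the robot never went near the bottle, flask or tip box.

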